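# Stir the walnuts under the pantry rack

### The arm

A 6-joint arm with a two-finger parallel gripper is mounted at the origin on the work surface. World frame = base frame: x ahead of the robot, y to its left, z up, the work surface at z = 0. Lengths are in m, angles in rad, forces in N, time in s.
With the tool pointing down it reaches from about 0.35 to 0.85 m from the base axis. Payload 8.1 kg.
Tool frame: the origin (TCP) lies where the fingers leave the gripper's body, on its centre line; the fingertips stand 84 mm ahead of it and the grasp point (between the pads) lies 65 mm ahead of it; z points along the fingers, y is the line along which they close (so a half turn about z gives the same grasp; the last joint's range is limited). The gripper opens to 93 mm and grips with 3 to 60 N. Pads are 15 mm wide; open, the fingers measure 128 mm over their backs; the gripper's body (75 mm by 188 mm) begins 65 mm behind the grasp point.
Start: joints at [1.145, 0.13, 1.488, -0, 1.523, -0.085], TCP at [0.201, 0.566, 0.303] pointing down, gripper open.
Joint ranges: [-2.96, 2.96], [-0.89, 2.26], [0.02, 2.5], [-1.34, 4.48], [0, 2.73], [-2.66, 2.66]. Speed limits (rad/s): [2.39, 2.39, 2.79, 3.14, 3.14, 3.14].

### API

Orientations are given as a 3x3 rotation matrix whose columns are the frame's x, y, z axes.
In Python, from rig import sensors, get_image, hand_in gives the robot as it stands.
- The arm moves only by the tool servo_tool, never from a script. Its argument "steps" is a list of rows, each a list of 3 entries, a list of its own where there are three numbers: the opening, from 0 (shut) to 1 (fully open), then the shift along the tool's x, y, z in m, then the turn, a rotation vector about the tool's x, y, z in rad. In form: [[grip, [tx, ty, tz], [ax, ay, az]], ...]. A call has 1 to 8 rows; each row is the pose to reach, as a shift and turn from the pose commanded when the call began, along the tool's axes at that moment; what a row does not reach only later rows make up. A row lasts 1/8 s, in which the tool goes at most 62.5 mm and 10.7 degrees, less where a joint would pass 70% of its speed; a pose out of reach is approached as far as the arm can. A call with a gripper value outside its range is refused whole. The fingers move at their own pace and stop on an object; the grip force is fixed at half the most. Time passes only in rows, so rows that repeat a pose let the fingers close. It gives the time, the measured TCP pose, the force, the opening and the grip force at its end, in the units of the state.
- sensors.observe(): the state, without advancing time (a new reading comes with each control period).
- get_image(name): name is "scene" or "top" or "wrist"; returns a dict with "color" (480x640x3 uint8, red, green, blue), "z_map" (480x640 float32, m along the optical axis (not along the pixel's ray), 0 where there is no reading), "fx", "fy", "cx", "cy" (pixels), "dist" ([k1, k2, p1, p2, k3] as OpenCV has them; the pictures are not rectified), "R" (3x3) and "t" (3): a world point X has camera coordinates R X + t; the wrist camera has in their place "tool_from_camera" (4x4, takes a point from camera to tool coordinates, whose origin is the TCP and whose axes are the flange's). Camera axes: x right, y down, z forward; pixel columns grow to the right and rows downward; lengths in m; the calibration is good to about 2 mm. A picture is of the moment at which its call begins: read the wrist's pose just before it.
- hand_in(): hands the job in; it is judged then, once.
The state is a dict: "time": time; "q": joint angles; "joint_vel": joint speeds; "tau": joint torques, N m; "eef_pos": TCP position; "eef_rot": TCP orientation; "contact_force": force on the tool from outside, world axes, zero at the start; "torque": the same for the moment, N m; "finger_gap": finger opening in m; "grip_force": force on a finger pad.
Only numpy, scipy, OpenCV 4.12 (cv2) and the standard library are available. Lean on these libraries where they do the work, as an engineer would, in place of code of your own. Each camera call takes 0.05 s, during which the arm holds its last target. There are 200 camera calls.

### The job

Take the wooden stirring stick out of its caddy and stir the walnuts in the blue bowl, part of which is under the wire rack, until no nut lies where it lay (each at least 1 cm away) and they are mixed: both dark and pale nuts lie on each side of the line between the bowl's two white lugs, the robot's side and the rack's side. Then stand the stick back in its caddy, round end down. Stir only with the stick, keep all the nuts in the bowl, do not shove the bowl more than a couple of centimetres or push on the rack, and leave the jar, mug and sauce bottle alone.

Things in the scene. Friction and masses are not known exactly. Their poses are not given: they have to be found in the camera images.
- bowl: Loose blue stoneware bowl, 1.8 kg. Origin: centre of its underside. Inner floor 6 mm up, radius 75 mm; 5 mm wall flares straight to outer radius 100 mm at the rim, 60 mm high. White lugs 50 x 22 x 12 mm at its +y and -y, just under the rim (out to 118 mm): the line between them (its y axis) divides the bowl; its +x half is the far one, under the rack.
- rack: Fixed chrome wire rack on the table over the bowl's far half. Origin: on the table below the middle of its front bar. Four 8 mm bars run along its y for 440 mm, underside 201 mm high, at x = 0, 43, 87, 130 mm; legs at the corners (x 0 and 130, y +-220 mm). Open below and in front (-x).
- caddy: Fixed wooden caddy, an open box 64 (x) x 64 (y) x 95 (z) mm on a 100 x 100 x 12 mm foot. Origin: centre of its underside. Opening 46 (x) x 46 (y) mm, floor 12 mm above the origin, rim 95 mm.
- stick: Wooden stirring stick (spurtle), 200 mm long, 70 g, standing upright in the caddy. Origin: centre of its lower end; its z runs up along the handle. Round, 22 mm thick, for the lowest 95 mm, then a flat handle 24 (x) x 16 (y) mm; the top 16 mm is red. It stands with its x and y roughly along those of the caddy.
- stick_grip (a point): Point on the stick's axis 155 mm above its lower end, a good place to grip the handle; axes as the stick's.
- stick_tip (a point): Centre of the stick's lower end; axes as the stick's.
- dark0: Dark brown walnut, loose, 32 mm long and 27 mm thick, 14 g; origin at its centre. It starts on the bowl's floor, about 56 mm from the centre, in the far (+x) half, under the rack.
- dark1: Dark brown walnut, loose, 32 mm long and 27 mm thick, 14 g; origin at its centre. It starts on the bowl's floor, about 56 mm from the centre, in the far (+x) half, under the rack.
- dark2: Dark brown walnut, loose, 32 mm long and 27 mm thick, 14 g; origin at its centre. It starts on the bowl's floor, about 56 mm from the centre, in the far (+x) half, under the rack.
- pale0: Pale yellow walnut, loose, 32 mm long and 27 mm thick, 14 g; origin at its centre. It starts on the bowl's floor, about 56 mm from the centre, in the near (-x) half.
- pale1: Pale yellow walnut, loose, 32 mm long and 27 mm thick, 14 g; origin at its centre. It starts on the bowl's floor, about 56 mm from the centre, in the near (-x) half.
- pale2: Pale yellow walnut, loose, 32 mm long and 27 mm thick, 14 g; origin at its centre. It starts on the bowl's floor, about 56 mm from the centre, in the near (-x) half.
- jar: Bystander: amber glass jar with a dark lid, 72 mm wide, 110 mm high; origin: centre of its underside.
- mug: Bystander: white mug, 80 mm wide, 90 mm high, handle at its +y; origin: centre of its underside.
- sauce: Bystander: red sauce bottle with a black cap, 64 mm wide, 180 mm high; origin: centre of its underside.
Mind the look-alikes: they are no part of the job. Leave any purple or turquoise look-alike of the caddy alone.

How it is judged:
On the way, in this order (a step that is already met when the one before it is completed fails the run):
1. the stick's end is down among the nuts in the bowl (horizontal distance between stick_tip and bowl below 0.09 m and z of stick_tip in the frame of bowl below 0.04 m), for 0.1 s.
2. the nuts are mixed across the line between the lugs, and each has been shifted 10 mm or more, while the stick is still in the bowl (all of step 1 and x of any of dark0, dark1, dark2 in the frame of bowl below 0 m and x of any of dark0, dark1, dark2 in the frame of bowl above 0 m and x of any of pale0, pale1, pale2 in the frame of bowl below 0 m and x of any of pale0, pale1, pale2 in the frame of bowl above 0 m and distance of each of dark0, dark1, dark2, pale0, pale1, pale2 from where it was at the start of the episode above 0.01 m), for 0.1 s.
At the end, for the whole second after the job is handed in: At least one dark and one pale nut are centred on each side, near (-x) and far (+x), of the bowl's lug line; each nut is over 10 mm from its start; all six rest in the bowl below its rim; the stick stands released in the caddy, end under 30 mm above its underside, leaning under 20 degrees (x of any of dark0, dark1, dark2 in the frame of bowl below 0 m and x of any of dark0, dark1, dark2 in the frame of bowl above 0 m and x of any of pale0, pale1, pale2 in the frame of bowl below 0 m and x of any of pale0, pale1, pale2 in the frame of bowl above 0 m and distance of each of dark0, dark1, dark2, pale0, pale1, pale2 from where it was at the start of the episode above 0.01 m and horizontal distance between each of dark0, dark1, dark2, pale0, pale1, pale2 and bowl below 0.095 m and z of dark0 in the frame of bowl between 0 and 0.06 m and z of dark1 in the frame of bowl between 0 and 0.06 m and z of dark2 in the frame of bowl between 0 and 0.06 m and z of pale0 in the frame of bowl between 0 and 0.06 m and z of pale1 in the frame of bowl between 0 and 0.06 m and z of pale2 in the frame of bowl between 0 and 0.06 m and linear speed of each of dark0, dark1, dark2, pale0, pale1, pale2, stick below 0.03 m/s and z of stick_tip in the frame of caddy below 0.03 m and horizontal distance between stick_tip and caddy below 0.04 m and angle between stick's own z axis and vertical below 0.35 rad); the robot touches nothing.
It fails at once if a nut leaves the bowl (horizontal distance between any of dark0, dark1, dark2, pale0, pale1, pale2 and bowl above 0.11 m).
It fails at once if the fingers touch a nut (contact force between the fingers and dark0 above 0.3 N or contact force between the fingers and dark1 above 0.3 N or contact force between the fingers and dark2 above 0.3 N or contact force between the fingers and pale0 above 0.3 N or contact force between the fingers and pale1 above 0.3 N or contact force between the fingers and pale2 above 0.3 N).
It fails at once if the bowl is shoved more than 30 mm or tipped more than 15 degrees (distance of bowl from where it was at the start of the episode above 0.03 m or angle between bowl's own z axis and vertical above 0.26 rad).
It fails at once if the rack is pushed with more than 6 N (contact force between any of the arm, the fingers, stick and rack above 6 N).
It fails at once if the jar, mug or sauce bottle is moved more than 20 mm or tipped (distance of any of jar, mug, sauce from where it was at the start of the episode above 0.02 m or angle between any of jar, mug, sauce's own z axis and vertical above 0.2 rad).
It also fails if it takes over 72 s, if anything falls off the work surface, if the arm or the gripper's body presses on something with over 40 N, if the wrist force passes 120 N, or if a joint passes its speed limit or range.

## Working session

There is one attempt and no reset: what is moved stays moved. The work goes in short steps, Python scripts to look and compute and a tool call to move; the robot and the scene stay as the last step left them, time stands still between calls to the robot, and variables do not carry over. Pictures are saved under pics/ and viewed, at most 10 in all, crops included, and the job is handed in when it is done.

Besides the shell and the picture viewer there is one more tool, called after "Emit:" as a command line: name --argument value ..., lists and objects as JSON in quotes. servo_tool: Moves the arm, as the interface text tells. Its arguments: {"type":"object","properties":{"steps":{"type":"array","items":{"type":"array"}}},"required":["steps"]}

```bash
mkdir -p pics; python3 - <<'E'
from rig import sensors,get_image
import cv2,numpy as np
s=sensors.observe();print(s['time'],s['eef_pos'],np.round(s['eef_rot'],3),s['finger_gap'])
for n in('scene','top'):
    im=get_image(n);cv2.imwrite(f'pics/{n}0.png',im['color'][:,:,::-1]);np.savez(f'/tmp/{n}0.npz',**im)
    print(n,im['fx'],im['cx'],im['cy'],np.round(im['dist'],4),np.round(im['R'],3).tolist(),im['t'])
E
```

```text
0.0 [0.20036504 0.56512017 0.30170032] [[-0.942  0.334 -0.001]
 [ 0.334  0.942 -0.002]
 [ 0.    -0.002 -1.   ]] 0.09278711456170158
scene 619.2691582531295 321.99468928526255 231.43946176102688 [-0.1651  0.      0.      0.      0.    ] [[0.839, 0.544, 0.02], [0.358, -0.524, -0.773], [-0.41, 0.656, -0.634]] [-0.40975911 -0.09184886  1.82178107]
top 472.60885915367896 326.7326597242249 242.52324247154584 [0.0411 0.     0.     0.     0.    ] [[-0.027, -1.0, -0.008], [-0.995, 0.027, -0.099], [0.099, 0.005, -0.995]] [0.00510184 0.46676367 1.13915891]
```

View pics/top0.png

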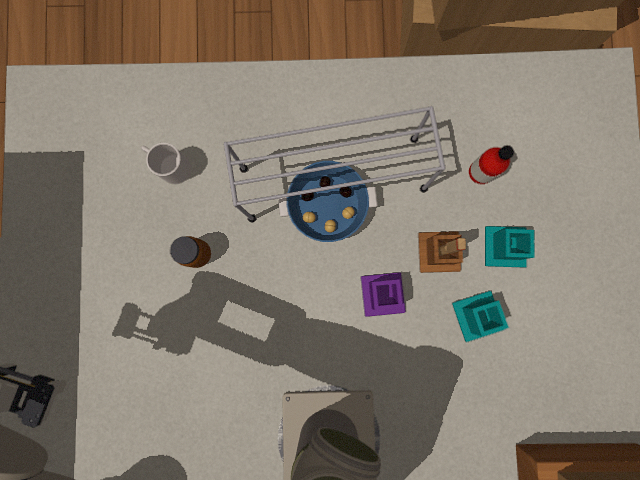

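View pics/scene0.png

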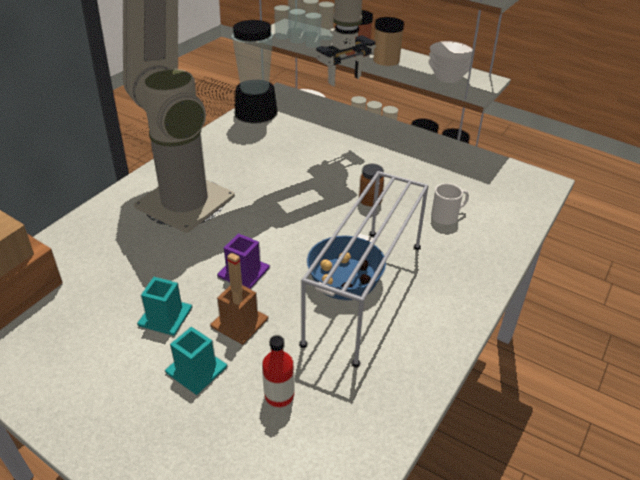

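The top view shows the blue bowl at (328,200) with its white lugs at about (284,208) and (374,197). The rack's front bar runs over the bowl from (236,207) to (443,170). The wooden caddy is at (441,252) with the stick leaning or standing towards (455,245), and the purple and turquoise decoys are nearby. Next I measure these points with depth.

```bash
cat > h.py <<'E'
import numpy as np,cv2
def cloud(im,T=None):
    fx,fy,cx,cy=[float(im[k]) for k in('fx','fy','cx','cy')]
    K=np.array([[fx,0,cx],[0,fy,cy],[0,0,1]])
    v,u=np.mgrid[0:480,0:640]
    p=cv2.undistortPoints(np.stack([u,v],-1).reshape(-1,1,2).astype(float),K,np.array(im['dist'],float)).reshape(480,640,2)
    z=im['z_map'][...,None]
    c=np.concatenate([p*z,z],-1)
    if T is not None: return c@T[:3,:3].T+T[:3,3]
    return (c-im['t'])@im['R']
def hsv(im): return cv2.cvtColor(np.ascontiguousarray(im['color']),cv2.COLOR_RGB2HSV)
def circ(p):
    A=np.c_[2*p,np.ones(len(p))];s=np.linalg.lstsq(A,(p**2).sum(1),rcond=None)[0]
    return s[:2],np.sqrt(s[2]+s[:2]@s[:2])
E
python3 - <<'E'
from h import *
im=dict(np.load('/tmp/top0.npz'));P=cloud(im);H=hsv(im);X,Y,Z=P[...,0],P[...,1],P[...,2]
print('table z',np.median(Z[300:340,250:270]))
h,s,v=H[...,0],H[...,1],H[...,2]
u=np.arange(640)[None,:]*np.ones((480,1));r=np.arange(480)[:,None]*np.ones((1,640))
box=lambda a,b,c,d:(u>=a)&(u<=b)&(r>=c)&(r<=d)
blue=box(280,380,150,250)&(h>95)&(h<125)&(s>80)&(Z>.053)&(Z<.068)
p=P[blue][:,:2];print('rim',blue.sum(),circ(p),np.median(Z[blue]))
white=box(275,385,180,225)&(s<60)&(v>130)&(Z>.035)&(Z<.068)
for n,m in(('L',white&(u<310)),('R',white&(u>350))):print('lug',n,m.sum(),P[m].mean(0) if m.any() else 0)
# rack bars
rk=box(215,450,95,225)&(Z>.19)&(Z<.23)
q=P[rk];print('rack',rk.sum(),np.median(q[:,2]),q.min(0),q.max(0))
(c,sz,a)=cv2.minAreaRect(q[:,:2].astype(np.float32));print('rect',c,sz,a,cv2.boxPoints((c,sz,a)).tolist())
# caddy: brown
br=box(410,472,220,280)&(s>80)&((h<22))
for lo,hi in((.005,.02),(.085,.1),(.17,.23)):
    m=br&(Z>lo)&(Z<hi);q=P[m][:,:2].astype(np.float32)
    if len(q)>2:print('caddy',lo,m.sum(),q.mean(0),cv2.minAreaRect(q),'uv',u[m].mean(),r[m].mean())
m=box(410,480,220,280)&(Z>.13);print('tall',m.sum(),P[m].mean(0) if m.any() else 0,Z[m].max() if m.any() else 0)
for i in np.argwhere(m)[::6]:print(i,np.round(P[i[0],i[1]],3),im['color'][i[0],i[1]])
# nuts
for n,m in(('pale',box(285,372,150,240)&(h<32)&(s>70)&(v>110)&(Z<.06)),('dark',box(285,372,150,240)&(v<60)&(Z<.06))):
    k,l,st,ct=cv2.connectedComponentsWithStats(m.astype(np.uint8))
    for j in range(1,k):
        if st[j,4]>8:print(n,st[j,4],ct[j],np.median(P[l==j],0))
E
```

```text
table z 0.0002360417799626298
rim 577 (array([ 0.56377876, -0.0115763 ]), np.float64(0.09527167731700809)) 0.05871568192683922
lug L 135 [0.55022604 0.0944749  0.05814183]
lug R 153 [ 0.57153884 -0.11880553  0.05783874]
rack 3792 0.20831026308384837 [ 0.53099336 -0.2599064   0.19027296] [0.73076559 0.20276785 0.21473135]
rect (0.6324701905250549, -0.028013214468955994) (0.14118075370788574, 0.4507850706577301) 8.262674331665039 [[0.5302211046218872, 0.18489500880241394], [0.5950040817260742, -0.26121073961257935], [0.7347192764282227, -0.24092143774032593], [0.6699362993240356, 0.20518431067466736]]
caddy 0.005 778 [ 0.43215343 -0.27349284] ((0.4385226368904114, -0.2840424180030823), (0.09971082955598831, 0.1003485918045044), 0.0545966699719429) uv 434.88560411311056 253.9974293059126
caddy 0.085 387 [ 0.43691453 -0.2790662 ] ((0.4383799135684967, -0.2842310070991516), (0.06633592396974564, 0.06305427849292755), 89.13932037353516) uv 445.1343669250646 249.16020671834625
caddy 0.17 151 [ 0.4380724 -0.2819639] ((0.43851664662361145, -0.28405189514160156), (0.01572682335972786, 0.023365
[... 1897 characters left out ...]
230769] [ 0.53872423 -0.06164867  0.02962101]
pale 98 [308.33673469 216.82653061] [0.5300952  0.03651169 0.0298494 ]
pale 101 [329.44554455 225.68316832] [ 0.50696866 -0.01469115  0.02929752]
dark 68 [341.19117647 172.67647059] [ 0.63896557 -0.04895204  0.02655308]
dark 140 [299.68571429 183.25      ] [0.61505161 0.05933026 0.03649729]
dark 113 [325.03539823 180.87610619] [ 0.62048391 -0.00740223  0.02846165]
dark 176 [347.33522727 190.61363636] [ 0.59513006 -0.06101713  0.02741088]
dark 522 [303.62835249 214.90229885] [0.53910453 0.05192501 0.02925615]
dark 13 [321.46153846 193.92307692] [0.59180748 0.00123658 0.00781513]
dark 9 [315.88888889 219.        ] [0.52829581 0.0177551  0.00612961]
```

Measurements fit the given sizes. The caddy and stick are at (0.4385, -0.284) and square to the world axes. The bowl is at (0.562, -0.012), turned about 5.7°, and the rack's front bar runs almost over the bowl's centre. So I'll stir with the stick tilted forward under the bar. First move: raise and swing towards the stick.

Emit:
servo_tool --steps '[[1, [-0.386, -0.34, -0.04], [0, 0, -0.34]], [1, [-0.386, -0.34, -0.04], [0, 0, -0.34]], [1, [-0.386, -0.34, -0.04], [0, 0, -0.34]], [1, [-0.386, -0.34, -0.04], [0, 0, -0.34]], [1, [-0.386, -0.34, -0.04], [0, 0, -0.34]], [1, [-0.386, -0.34, -0.04], [0, 0, -0.34]], [1, [-0.386, -0.34, -0.04], [0, 0, -0.34]], [1, [-0.386, -0.34, -0.04], [0, 0, -0.34]]]'

```text
time: 1.1
eef_pos: [0.4432, 0.1284, 0.3415]
eef_rot: [[-1.0, 0.001, 0.0], [0.001, 1.0, 0.0], [-0.0, 0.0, -1.0]]
contact_force: [0.5, -0.6, -0.0]
finger_gap: 0.093
grip_force: 0.0
```

```bash
cat >> h.py <<'E'
from scipy.spatial.transform import Rotation as Ro
B=np.array([.562,-.012]);PH=np.deg2rad(5.7)
def att(tilt=0,yaw=0):  # tool x=-X,y=+Y,z down, tip leaning forward by tilt, yawed
    return Ro.from_euler('z',yaw).as_matrix()@Ro.from_euler('y',-tilt).as_matrix()@np.diag([-1.,1,-1])
def rel(rows,s):
    R0=s['eef_rot'];p0=s['eef_pos']
    for p,R in rows:
        print([np.round(R0.T@(np.array(p)-p0),3).tolist(),np.round(Ro.from_matrix(R0.T@R).as_rotvec(),3).tolist()])
E
python3 - <<'E'
from h import *
from rig import sensors
s=sensors.observe();print(s['time'],s['eef_pos'],np.round(s['eef_rot'],3),s['q'])
rel([([.4385,-.284,.34],att())],s)
E
```

```text
1.1 [0.44315862 0.12839678 0.34146556] [[-1.     0.001  0.   ]
 [ 0.001  1.     0.   ]
 [-0.     0.    -1.   ]] [ 1.70738134e-01 -2.65708473e-01  1.79651179e+00  1.12074789e-04
  1.61067532e+00 -1.39932088e+00]
[[0.004, -0.412, 0.001], [0.0, 0.0, -0.001]]
```

Emit:
servo_tool --steps '[[1, [0.004, -0.41, 0], [0, 0, 0]], [1, [0.004, -0.41, 0], [0, 0, 0]], [1, [0.004, -0.41, 0], [0, 0, 0]], [1, [0.004, -0.41, 0], [0, 0, 0]], [1, [0.004, -0.41, 0], [0, 0, 0]], [1, [0.004, -0.41, 0], [0, 0, 0]], [1, [0.004, -0.41, 0], [0, 0, 0]], [1, [0.004, -0.41, 0], [0, 0, 0]]]'

```text
time: 2.1
eef_pos: [0.4376, -0.2818, 0.3405]
eef_rot: [[-1.0, 0.004, -0.001], [0.004, 1.0, 0.001], [0.001, 0.001, -1.0]]
contact_force: [-1.0, 0.0, -0.1]
finger_gap: 0.093
grip_force: 0.0
```

```bash
python3 - <<'E'
from h import *
from rig import sensors,get_image
s=sensors.observe();print(s['time'],s['eef_pos'],np.round(s['eef_rot'],3))
im=get_image('wrist');cv2.imwrite('pics/w1.png',im['color'][:,:,::-1])
P=cloud(im,np.array(im['tool_from_camera']))@s['eef_rot'].T+s['eef_pos']
m=(P[...,2]>.2)&(P[...,2]<.222)&(abs(P[...,0]-.4385)<.05)&(abs(P[...,1]+.284)<.04)
q=P[m];print(m.sum(),np.median(q,0),cv2.minAreaRect(q[:,:2].astype(np.float32)))
m=(P[...,2]>.088)&(P[...,2]<.1)&(abs(P[...,0]-.4385)<.05)&(abs(P[...,1]+.284)<.05)
q=P[m];print(m.sum(),cv2.minAreaRect(q[:,:2].astype(np.float32)))
rel([([.4385,-.284,.34],att()),([.4385,-.284,.232],att())],s)
E
```

```text
2.1 [ 0.4376239  -0.28175206  0.34053302] [[-1.     0.004 -0.001]
 [ 0.004  1.     0.001]
 [ 0.001  0.001 -1.   ]]
1117 [ 0.43798876 -0.28619111  0.21076442] ((0.4401175379753113, -0.28626832365989685), (0.015756754204630852, 0.024374498054385185), 89.76820373535156)
2496 ((0.43989214301109314, -0.2867485582828522), (0.06439453363418579, 0.06425784528255463), 0.0842520073056221)
[[-0.001, -0.002, 0.001], [0.001, -0.001, -0.004]]
[[-0.001, -0.002, 0.109], [0.001, -0.001, -0.004]]
```

View pics/w1.png

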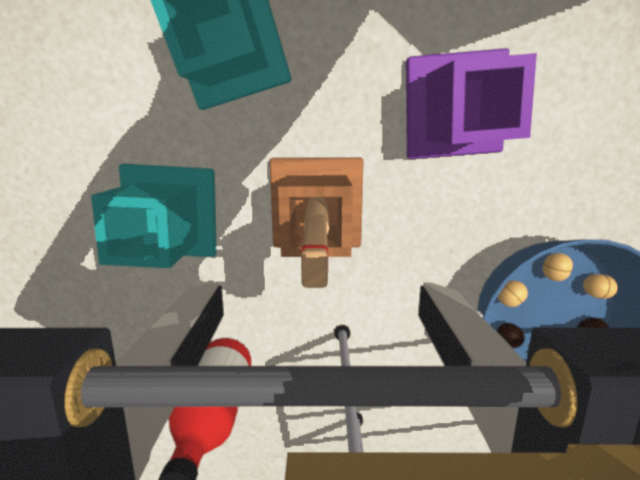

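The wrist picture shows the stick upright in the brown caddy, with its top at (315,265), between the open fingers. Now descend and grip.

Emit:
servo_tool --steps '[[1, [-0.002, -0.004, 0.05], [0, 0, -0.004]], [1, [-0.002, -0.004, 0.108], [0, 0, -0.004]], [1, [-0.002, -0.004, 0.108], [0, 0, -0.004]], [0, [-0.002, -0.004, 0.108], [0, 0, -0.004]], [0, [-0.002, -0.004, 0.108], [0, 0, -0.004]], [0, [-0.002, -0.004, 0.108], [0, 0, -0.004]], [0, [-0.002, -0.004, 0.108], [0, 0, -0.004]], [0, [-0.002, -0.004, 0.108], [0, 0, -0.004]]]'

```text
time: 3.15
eef_pos: [0.4405, -0.2838, 0.2338]
eef_rot: [[-1.0, -0.003, 0.0], [-0.003, 1.0, -0.0], [-0.0, -0.0, -1.0]]
contact_force: [-0.1, 0.4, -0.5]
finger_gap: 0.0473
grip_force: 0.0
```

Emit:
servo_tool --steps '[[0, [0, -0.001, 0.001], [0, 0, 0]], [0, [0, -0.001, 0.001], [0, 0, 0]], [0, [0, -0.001, 0.001], [0, 0, 0]], [0, [0, -0.001, 0.001], [0, 0, 0]], [0, [0, -0.001, 0.001], [0, 0, 0]], [0, [0, -0.001, 0.001], [0, 0, 0]]]'

```text
time: 3.9
eef_pos: [0.4404, -0.2847, 0.2324]
eef_rot: [[-1.0, -0.003, -0.0], [-0.003, 1.0, 0.0], [0.0, 0.0, -1.0]]
contact_force: [-0.6, 0.7, -0.9]
finger_gap: 0.0159
grip_force: 30.0
```

The stick is gripped: the gap is 15.9 mm and the grip force 30 N. Lifting now, and computing the moves to the bowl.

Emit:
servo_tool --steps '[[0, [0, 0, -0.06], [0, 0, 0]], [0, [0, 0, -0.12], [0, 0, 0]], [0, [0, 0, -0.12], [0, 0, 0]]]'

```text
time: 4.28
eef_pos: [0.4421, -0.286, 0.3591]
eef_rot: [[-1.0, -0.003, 0.008], [-0.003, 1.0, -0.007], [-0.008, -0.007, -1.0]]
contact_force: [0.6, -0.2, -1.0]
finger_gap: 0.0156
grip_force: 30.0
```

```bash
cat >> h.py <<'E'
LT=.2204;YAW=.12;TILT=np.deg2rad(30)
def tip(xb,yb,z,tilt=TILT,yaw=YAW):  # tip in bowl frame -> tool pose
    c,s=np.cos(PH),np.sin(PH);w=np.array([B[0]+c*xb-s*yb,B[1]+s*xb+c*yb,z]);R=att(tilt,yaw)
    return w-LT*R[:,2],R
def where(s):
    t=s['eef_pos']+LT*s['eef_rot'][:,2];c,n=np.cos(PH),np.sin(PH);d=t[:2]-B
    print('t',s['time'],'tip bowl mm',np.round(1e3*np.array([c*d[0]+n*d[1],-n*d[0]+c*d[1],t[2]]),1),'gap',round(s['finger_gap'],4),'F',np.round(s['contact_force'],1))
def pol(a,r=.048,z=.018,**k): a=np.deg2rad(a);return tip(r*np.cos(a),r*np.sin(a),z,**k)
E
python3 - <<'E'
from h import *
from rig import sensors
s=sensors.observe();where(s)
a=tip(-.04,0,.13)
rel([([a[0][0],a[0][1],.352],att()),a,tip(0,0,.06),tip(0,0,.018)],s);print(a)
E
```

```text
t 4.275 tip bowl mm [-144.8 -262.3  138.7] gap 0.0156 F [ 0.6 -0.2 -1. ]
[[0.028, 0.257, 0.005], [-0.007, 0.008, 0.003]]
[[0.029, 0.257, 0.036], [-0.038, -0.515, -0.112]]
[[-0.01, 0.261, 0.107], [-0.038, -0.515, -0.112]]
[[-0.01, 0.262, 0.149], [-0.038, -0.515, -0.112]]
(array([ 0.41279027, -0.02916508,  0.320872  ]), array([[-0.8597975 , -0.11971221,  0.49640432],
       [-0.10367381,  0.99280864,  0.0598561 ],
       [-0.5       ,  0.        , -0.8660254 ]]))
```

Emit:
servo_tool --steps '[[0, [0.028, 0.257, 0], [0, 0, 0]], [0, [0.028, 0.257, 0], [0, 0, 0]], [0, [0.028, 0.257, 0], [0, 0, 0]], [0, [0.028, 0.257, 0], [0, 0, 0]], [0, [0.028, 0.257, 0.03], [-0.03, -0.52, -0.11]], [0, [0.028, 0.257, 0.03], [-0.03, -0.52, -0.11]], [0, [0.028, 0.257, 0.03], [-0.03, -0.52, -0.11]], [0, [0.028, 0.257, 0.03], [-0.03, -0.52, -0.11]]]'

```text
time: 5.28
eef_pos: [0.4129, -0.0284, 0.3176]
eef_rot: [[-0.866, -0.115, 0.486], [-0.097, 0.993, 0.06], [-0.49, 0.005, -0.872]]
contact_force: [-0.3, 0.5, -0.7]
finger_gap: 0.0161
grip_force: 30.0
```

```bash
python3 - <<'E'
from h import *
from rig import sensors,get_image
s=sensors.observe();where(s);print(s['q'],np.round(s['eef_rot'],3).tolist())
im=get_image('scene');cv2.imwrite('pics/s2.png',cv2.resize(im['color'][150:350,200:460,::-1],None,fx=2.5,fy=2.5))
s=sensors.observe();where(s)
rel([tip(-.01,0,.06),tip(-.003,0,.018)],s)
E
```

```text
t 5.275 tip bowl mm [-42.1   1.1 125.4] gap 0.0161 F [-0.3  0.5 -0.7]
[-0.35654603 -0.89062915  2.3090759   0.23911481  1.26917539 -2.05921765] [[-0.866, -0.115, 0.486], [-0.097, 0.993, 0.06], [-0.49, 0.005, -0.872]]
t 5.325 tip bowl mm [-41.2   0.5 128.5] gap 0.0162 F [ 1.  -0.8  0.8]
[[0.009, -0.001, 0.075], [-0.0, -0.009, -0.006]]
[[0.023, -0.001, 0.115], [-0.0, -0.009, -0.006]]
```

View pics/s2.png

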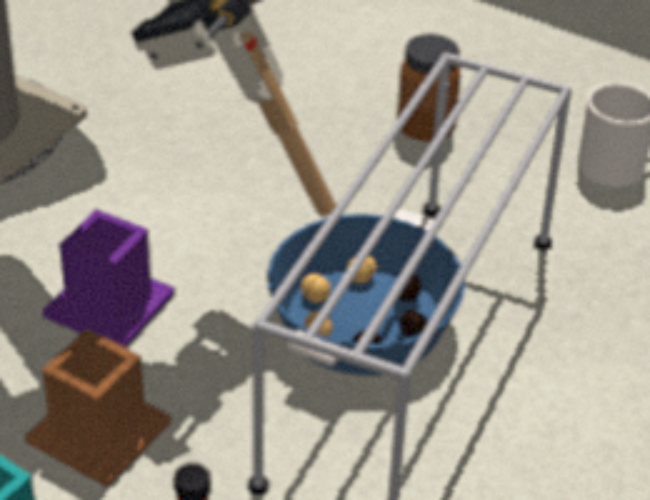

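The stick is in hand above the bowl's near half, with its tip at crop (325,205). The three pale nuts are at (315,290), (365,268) and (318,322), and the darks are beyond them under the rack. Joint 2 is at its limit this close in, so I'll tilt a little less and move outward as I lower.

```bash
sed -i 's/deg2rad(30)/deg2rad(26)/' h.py; python3 - <<'E'
from h import *
from rig import sensors
s=sensors.observe();where(s)
rel([tip(-.02,0,.13),tip(-.005,0,.06),tip(-.003,0,.018)],s)
E
```

```text
t 5.325 tip bowl mm [-41.2   0.5 128.5] gap 0.0162 F [ 1.  -0.8  0.8]
[[-0.032, -0.001, 0.009], [-0.0, 0.06, -0.006]]
[[-0.011, -0.001, 0.078], [-0.0, 0.06, -0.006]]
[[0.008, -0.001, 0.115], [-0.0, 0.06, -0.006]]
```

Emit:
servo_tool --steps '[[0, [-0.032, -0.001, 0.009], [0, 0.06, -0.006]], [0, [-0.011, -0.001, 0.05], [0, 0.06, -0.006]], [0, [-0.011, -0.001, 0.078], [0, 0.06, -0.006]], [0, [-0.002, -0.001, 0.096], [0, 0.06, -0.006]], [0, [0.008, -0.001, 0.115], [0, 0.06, -0.006]], [0, [0.008, -0.001, 0.115], [0, 0.06, -0.006]]]'

```text
time: 6.08
eef_pos: [0.4637, -0.0229, 0.2184]
eef_rot: [[-0.891, -0.122, 0.437], [-0.11, 0.993, 0.052], [-0.44, -0.001, -0.898]]
contact_force: [0.2, 0.3, -0.2]
finger_gap: 0.0161
grip_force: 30.0
```

```bash
python3 - <<'E'
from h import *
from rig import sensors
s=sensors.observe();where(s);print(np.round(s['q'],3),np.round(s['eef_rot'],3).tolist())
rel([tip(0,.02,.018)]+[pol(a) for a in (90,75,60,45,30)],s)
E
```

```text
t 6.075 tip bowl mm [-1.9  0.8 20.5] gap 0.0161 F [ 0.2  0.3 -0.2]
[-0.266 -0.586  2.308  0.198  1.003 -2.03 ] [[-0.891, -0.122, 0.437], [-0.11, 0.993, 0.052], [-0.44, -0.001, -0.898]]
[[-0.001, 0.019, 0.003], [-0.0, 0.002, 0.002]]
[[-0.002, 0.047, 0.003], [-0.0, 0.002, 0.002]]
[[-0.013, 0.045, 0.009], [-0.0, 0.002, 0.002]]
[[-0.023, 0.04, 0.014], [-0.0, 0.002, 0.002]]
[[-0.032, 0.032, 0.018], [-0.0, 0.002, 0.002]]
[[-0.039, 0.022, 0.022], [-0.0, 0.002, 0.002]]
```

Emit:
servo_tool --steps '[[0, [-0.001, 0.012, 0.002], [0, 0, 0]], [0, [-0.001, 0.024, 0.002], [0, 0, 0]], [0, [-0.001, 0.036, 0.002], [0, 0, 0]], [0, [-0.002, 0.047, 0.002], [0, 0, 0]], [0, [-0.013, 0.045, 0.008], [0, 0, 0]], [0, [-0.023, 0.04, 0.013], [0, 0, 0]], [0, [-0.032, 0.032, 0.017], [0, 0, 0]], [0, [-0.039, 0.022, 0.021], [0, 0, 0]]]'

```text
time: 7.08
eef_pos: [0.5064, 0.0034, 0.2198]
eef_rot: [[-0.889, -0.122, 0.441], [-0.111, 0.993, 0.051], [-0.444, -0.003, -0.896]]
contact_force: [-5.5, -2.3, 1.3]
finger_gap: 0.0155
grip_force: 30.0
```

```bash
cat >> h.py <<'E'
def nuts(im):  # bowl-frame positions of nuts seen by the top camera
    P=cloud(im);H=hsv(im);h,s,v=H[...,0].astype(int),H[...,1],H[...,2]
    c,n=np.cos(PH),np.sin(PH);d=P[...,:2]-B
    x=c*d[...,0]+n*d[...,1];y=-n*d[...,0]+c*d[...,1];Z=P[...,2];ins=(np.hypot(x,y)<.088)&(Z>.016)&(Z<.05)
    for nm,m in(('pale',(h<32)&(s>70)&(v>110)),('dark',(v<75)&~((h>95)&(h<130)&(s>110)))):
        k,l,st,ct=cv2.connectedComponentsWithStats((m&ins).astype(np.uint8))
        for j in range(1,k):
            if st[j,4]>12:q=l==j;print(nm,st[j,4],'x,y',np.round(1e3*x[q].mean()),np.round(1e3*y[q].mean()),'ang',round(np.degrees(np.arctan2(y[q].mean(),x[q].mean()))),'z',np.round(1e3*Z[q].max()))
    cr=im['color'][145:255,270:390,::-1];return cv2.resize(cr,None,fx=5,fy=5,interpolation=cv2.INTER_CUBIC)
E
python3 - <<'E'
from h import *
from rig import sensors,get_image
nuts(dict(np.load('/tmp/top0.npz')))
s=sensors.observe();where(s)
cv2.imwrite('pics/t3.png',nuts(get_image('top')))
s=sensors.observe();where(s)
rel([pol(a) for a in (15,0,-12,-24,-36)],s)
E
```

```text
pale 104 x,y -28.0 -46.0 ang -121 z 37.0
pale 98 x,y -26.0 51.0 ang 117 z 35.0
pale 101 x,y -55.0 2.0 ang 178 z 38.0
dark 91 x,y 57.0 1.0 ang 1 z 37.0
dark 101 x,y 25.0 -47.0 ang -62 z 36.0
dark 82 x,y 25.0 47.0 ang 62 z 38.0
t 7.075 tip bowl mm [44.  22.4 22.3] gap 0.0155 F [-5.5 -2.3  1.3]
dark 91 x,y 57.0 1.0 ang 1 z 37.0
dark 93 x,y 54.0 41.0 ang 37 z 38.0
dark 99 x,y 25.0 -47.0 ang -62 z 36.0
t 7.125 tip bowl mm [44.9 21.3 22.5] gap 0.0156 F [ 0.  -1.1  0.3]
[[-0.001, -0.01, 0.005], [-0.003, 0.007, 0.003]]
[[-0.002, -0.022, 0.005], [-0.003, 0.007, 0.003]]
[[-0.001, -0.032, 0.005], [-0.003, 0.007, 0.003]]
[[0.002, -0.041, 0.003], [-0.003, 0.007, 0.003]]
[[0.007, -0.05, 0.001], [-0.003, 0.007, 0.003]]
```

View pics/t3.png

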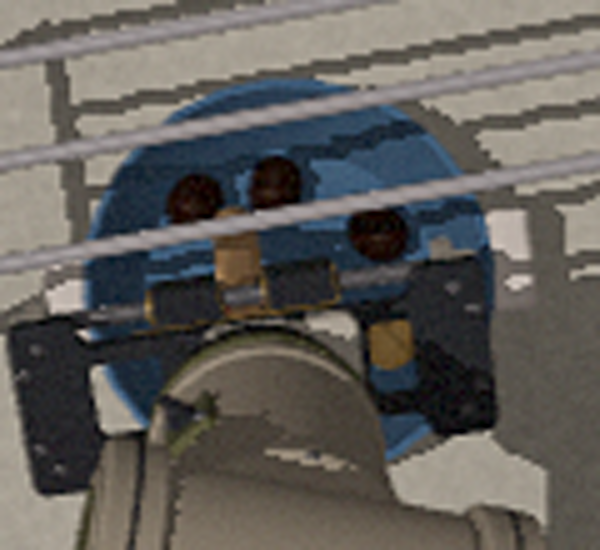

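The top view shows dark nut A shoved outward to crop (195,200) on the left, with the stick now between it and B at (275,183). C is at (378,233). The stick passed on A's inside, so I'll sweep on at a larger radius, pushing B and C round.

```bash
python3 - <<'E'
from h import *
from rig import sensors
s=sensors.observe()
rel([pol(18,.055,.019)]+[pol(a,.057,.019) for a in (8,-2,-12,-22,-32,-41,-50)],s)
E
```

```text
[[-0.007, -0.005, 0.006], [-0.003, 0.007, 0.003]]
[[-0.01, -0.014, 0.008], [-0.003, 0.007, 0.003]]
[[-0.01, -0.024, 0.008], [-0.003, 0.007, 0.003]]
[[-0.009, -0.034, 0.008], [-0.003, 0.007, 0.003]]
[[-0.006, -0.043, 0.006], [-0.003, 0.007, 0.003]]
[[-0.002, -0.052, 0.004], [-0.003, 0.007, 0.003]]
[[0.003, -0.059, 0.002], [-0.003, 0.007, 0.003]]
[[0.009, -0.065, -0.001], [-0.003, 0.007, 0.003]]
```

Emit:
servo_tool --steps '[[0, [-0.007, -0.005, 0.004], [0, 0, 0]], [0, [-0.01, -0.014, 0.006], [0, 0, 0]], [0, [-0.01, -0.024, 0.006], [0, 0, 0]], [0, [-0.009, -0.034, 0.006], [0, 0, 0]], [0, [-0.006, -0.043, 0.004], [0, 0, 0]], [0, [-0.002, -0.052, 0.002], [0, 0, 0]], [0, [0.003, -0.059, 0], [0, 0, 0]], [0, [0.009, -0.065, -0.003], [0, 0, 0]]]'

```text
time: 8.12
eef_pos: [0.503, -0.062, 0.2154]
eef_rot: [[-0.891, -0.121, 0.438], [-0.109, 0.993, 0.053], [-0.442, -0.001, -0.897]]
contact_force: [-0.7, 0.4, 0.3]
finger_gap: 0.0163
grip_force: 30.0
```

```bash
python3 - <<'E'
from h import *
from rig import sensors,get_image
s=sensors.observe();where(s)
im=get_image('top');cv2.imwrite('pics/t4.png',nuts(im))
P=cloud(im);H=hsv(im);m=(H[...,0]>95)&(H[...,0]<125)&(H[...,1]>80)&(P[...,2]>.053)&(P[...,2]<.068)&(np.hypot(P[...,0]-B[0],P[...,1]-B[1])<.12)
print('rim',circ(P[m][:,:2]))
s=sensors.observe();where(s)
E
```

```text
t 8.125 tip bowl mm [ 33.7 -41.9  17.6] gap 0.0163 F [-0.7  0.4  0.3]
pale 14 x,y -26.0 62.0 ang 113 z 34.0
pale 100 x,y -55.0 2.0 ang 178 z 38.0
dark 56 x,y 53.0 -48.0 ang -42 z 40.0
dark 75 x,y 52.0 38.0 ang 36 z 38.0
dark 13 x,y 36.0 -50.0 ang -54 z 34.0
dark 108 x,y 18.0 -65.0 ang -74 z 41.0
rim (array([ 0.56385431, -0.01153827]), np.float64(0.09524187447295084))
t 8.175 tip bowl mm [ 33.5 -42.5  18. ] gap 0.0158 F [-0.9  1.5 -1.3]
```

View pics/t4.png

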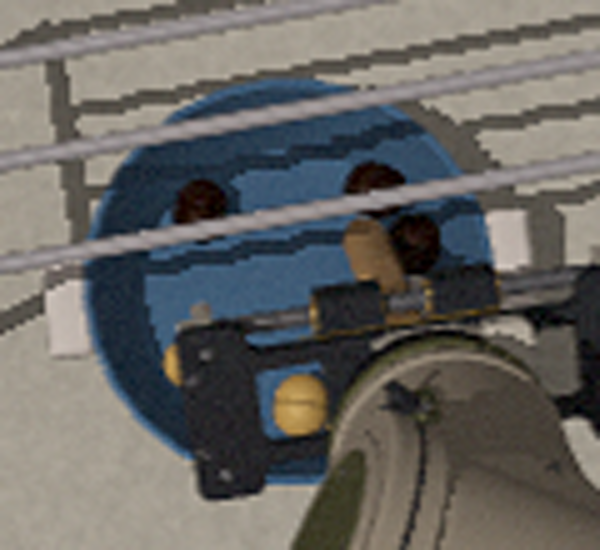

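The bowl has not moved. A is at crop (200,200), B at (375,188) and C at (415,242). The stick is just inside B and C, at (370,250). Next I nudge outward between B and C, then push C along the wall across the lug line.

```bash
python3 - <<'E'
from h import *
from rig import sensors
s=sensors.observe()
rel([tip(36e-3,-50e-3,.019),tip(32e-3,-53e-3,.019)]+[pol(a,.061,.019) for a in (-67,-77,-87,-97,-106)]+[tip(-.022,-.050,.019)],s)
E
```

```text
[[-0.003, -0.008, 0.0], [-0.0, 0.004, 0.002]]
[[0.0, -0.011, -0.002], [-0.0, 0.004, 0.002]]
[[0.008, -0.014, -0.005], [-0.0, 0.004, 0.002]]
[[0.017, -0.017, -0.01], [-0.0, 0.004, 0.002]]
[[0.026, -0.018, -0.014], [-0.0, 0.004, 0.002]]
[[0.036, -0.017, -0.019], [-0.0, 0.004, 0.002]]
[[0.044, -0.015, -0.023], [-0.0, 0.004, 0.002]]
[[0.049, -0.006, -0.026], [-0.0, 0.004, 0.002]]
```

Emit:
servo_tool --steps '[[0, [-0.003, -0.008, 0], [0, 0, 0]], [0, [0, -0.011, -0.002], [0, 0, 0]], [0, [0.008, -0.014, -0.005], [0, 0, 0]], [0, [0.017, -0.017, -0.01], [0, 0, 0]], [0, [0.026, -0.018, -0.014], [0, 0, 0]], [0, [0.036, -0.017, -0.019], [0, 0, 0]], [0, [0.044, -0.015, -0.023], [0, 0, 0]], [0, [0.049, -0.006, -0.026], [0, 0, 0]]]'

```text
time: 9.18
eef_pos: [0.4494, -0.075, 0.2182]
eef_rot: [[-0.89, -0.12, 0.441], [-0.109, 0.993, 0.051], [-0.444, -0.003, -0.896]]
contact_force: [0.1, -0.1, -0.1]
finger_gap: 0.0156
grip_force: 30.0
```

```bash
python3 - <<'E'
from h import *
from rig import sensors,get_image
s=sensors.observe();where(s)
im=get_image('top');a=nuts(im);print('scene');
im2=get_image('scene');nuts(im2);b=cv2.resize(im2['color'][225:315,295:400,::-1],(600,550))
cv2.imwrite('pics/t5.png',cv2.resize(np.hstack([a,b]),(800,366)))
s=sensors.observe();where(s)
E
```

```text
t 9.175 tip bowl mm [-20.5 -50.   20.7] gap 0.0156 F [ 0.1 -0.1 -0.1]
pale 13 x,y -26.0 -43.0 ang -122 z 50.0
pale 101 x,y -27.0 51.0 ang 118 z 36.0
pale 94 x,y -49.0 -29.0 ang -149 z 39.0
pale 102 x,y -55.0 2.0 ang 178 z 39.0
dark 77 x,y 52.0 39.0 ang 36 z 37.0
dark 23 x,y 51.0 -51.0 ang -45 z 34.0
dark 40 x,y 34.0 -50.0 ang -56 z 35.0
dark 110 x,y 10.0 -40.0 ang -76 z 38.0
scene
pale 43 x,y -16.0 44.0 ang 110 z 34.0
pale 84 x,y -42.0 -15.0 ang -161 z 49.0
dark 97 x,y 54.0 31.0 ang 30 z 38.0
dark 74 x,y 13.0 -47.0 ang -74 z 39.0
dark 15 x,y 43.0 -48.0 ang -48 z 35.0
t 9.275 tip bowl mm [-20.6 -48.9  20.5] gap 0.0158 F [-0.1  0.6 -1. ]
```

View pics/t5.png

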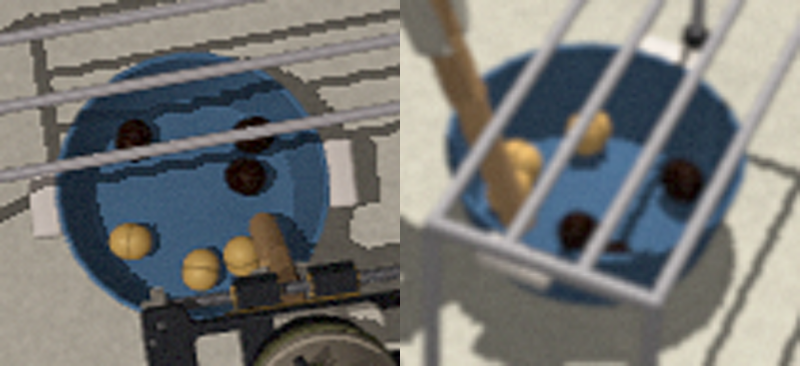

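C slipped to the inside, now at left-panel (247,175), bowl (10,-40), clear of the wall. I'll go round behind it from the centre and push it straight towards -x.

```bash
python3 - <<'E'
from h import *
from rig import sensors
s=sensors.observe()
W=[(-12,-22),(4,-8),(24,-10),(32,-26),(28,-34),(20,-38),(11,-40),(2,-41),(-6,-41)]
rel([tip(x/1e3,y/1e3,.019) for x,y in W],s)
E
```

```text
[[-0.009, 0.026, 0.005], [-0.001, 0.006, 0.002]]
[[-0.023, 0.04, 0.013], [-0.001, 0.006, 0.002]]
[[-0.041, 0.038, 0.021], [-0.001, 0.006, 0.002]]
[[-0.048, 0.021, 0.025], [-0.001, 0.006, 0.002]]
[[-0.044, 0.014, 0.023], [-0.001, 0.006, 0.002]]
[[-0.037, 0.01, 0.019], [-0.001, 0.006, 0.002]]
[[-0.029, 0.008, 0.015], [-0.001, 0.006, 0.002]]
[[-0.021, 0.007, 0.011], [-0.001, 0.006, 0.002]]
[[-0.014, 0.007, 0.008], [-0.001, 0.006, 0.002]]
```

Emit:
servo_tool --steps '[[0, [-0.009, 0.026, 0.004], [0, 0, 0]], [0, [-0.023, 0.04, 0.012], [0, 0, 0]], [0, [-0.041, 0.038, 0.02], [0, 0, 0]], [0, [-0.048, 0.021, 0.024], [0, 0, 0]], [0, [-0.044, 0.014, 0.022], [0, 0, 0]], [0, [-0.037, 0.01, 0.018], [0, 0, 0]], [0, [-0.029, 0.008, 0.014], [0, 0, 0]], [0, [-0.021, 0.007, 0.01], [0, 0, 0]]]'

```text
time: 10.28
eef_pos: [0.4711, -0.065, 0.2182]
eef_rot: [[-0.89, -0.121, 0.44], [-0.109, 0.993, 0.051], [-0.443, -0.002, -0.896]]
contact_force: [0.1, -0.2, -1.1]
finger_gap: 0.0161
grip_force: 30.0
```

```bash
python3 - <<'E'
from h import *
from rig import sensors,get_image
s=sensors.observe();where(s)
nuts(get_image('top'));print('scene');nuts(get_image('scene'))
s=sensors.observe();where(s)
rel([tip(x/1e3,y/1e3,.019) for x,y in [(-6,-41),(-12,-40)]],s)
E
```

```text
t 10.275 tip bowl mm [  1.9 -42.1  20.6] gap 0.0161 F [ 0.1 -0.2 -1.1]
pale 96 x,y -27.0 51.0 ang 118 z 38.0
pale 13 x,y -42.0 -3.0 ang -176 z 34.0
pale 18 x,y -58.0 -1.0 ang -179 z 35.0
dark 77 x,y 52.0 39.0 ang 37 z 37.0
dark 93 x,y 28.0 -54.0 ang -63 z 37.0
dark 17 x,y -29.0 -29.0 ang -136 z 33.0
scene
pale 35 x,y -47.0 23.0 ang 154 z 36.0
pale 45 x,y -16.0 44.0 ang 110 z 34.0
pale 26 x,y -54.0 -18.0 ang -162 z 34.0
pale 31 x,y -1.0 -45.0 ang -91 z 50.0
dark 94 x,y 54.0 31.0 ang 29 z 36.0
dark 43 x,y -36.0 -46.0 ang -128 z 39.0
t 10.375 tip bowl mm [  1.8 -42.   20.5] gap 0.016 F [-0.7  0.6  0.9]
[[0.006, 0.001, -0.002], [-0.002, 0.005, 0.002]]
[[0.012, 0.002, -0.005], [-0.002, 0.005, 0.002]]
```

C is now on the near side at about (-30,-37). Next I move to the centre with less tilt, to take on the untouched pale nut at (-27,51).

```bash
python3 - <<'E'
from h import *
from rig import sensors
s=sensors.observe()
t=np.deg2rad(12)
rel([tip(.005,-.01,.024),tip(0,.005,.022,tilt=t),tip(0,.01,.018,tilt=t)],s)
E
```

```text
[[-0.006, 0.032, -0.001], [-0.002, 0.005, 0.002]]
[[-0.054, 0.047, 0.005], [-0.002, 0.25, 0.001]]
[[-0.053, 0.052, 0.009], [-0.002, 0.25, 0.001]]
```

Emit:
servo_tool --steps '[[0, [-0.006, 0.032, -0.004], [0, 0, 0]], [0, [-0.03, 0.04, -0.008], [0, 0.125, 0]], [0, [-0.054, 0.047, 0], [0, 0.25, 0]], [0, [-0.053, 0.052, 0.008], [0, 0.25, 0]], [0, [-0.053, 0.052, 0.008], [0, 0.25, 0]]]'

```text
time: 11.0
eef_pos: [0.5152, -0.0063, 0.2325]
eef_rot: [[-0.971, -0.122, 0.204], [-0.12, 0.992, 0.025], [-0.205, -0.001, -0.979]]
contact_force: [-0.4, -0.4, -1.1]
finger_gap: 0.0159
grip_force: 30.0
```

```bash
python3 - <<'E'
from h import *
from rig import sensors,get_image
s=sensors.observe();where(s)
im=get_image('top');a=nuts(im);print('scene');
im2=get_image('scene');nuts(im2);b=cv2.resize(im2['color'][225:315,295:400,::-1],(600,550))
cv2.imwrite('pics/t6.png',cv2.resize(np.hstack([a,b]),(800,366)))
s=sensors.observe();where(s)
E
```

```text
t 11.0 tip bowl mm [-0.8 11.3 16.8] gap 0.0159 F [-0.4 -0.4 -1.1]
scene
pale 172 x,y -50.0 3.0 ang 176 z 36.0
pale 21 x,y -15.0 52.0 ang 106 z 34.0
dark 95 x,y 54.0 30.0 ang 29 z 36.0
dark 41 x,y -35.0 -46.0 ang -127 z 36.0
t 11.1 tip bowl mm [-0.5 10.4 18.2] gap 0.0163 F [ 0.6 -1.2  0.1]
```

View pics/t6.png

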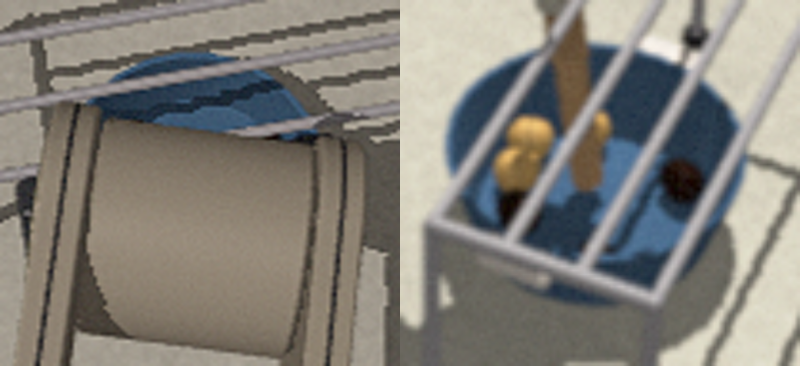

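The right panel shows two pale nuts side by side at (530,135) and (517,170), dark C at (520,208), the unmoved pale b behind the stick at (597,127), and dark A at (680,178). I intersect those pixel rays with the nut height.

```bash
python3 - <<'E'
from h import *
from rig import sensors
im=dict(np.load('/tmp/scene0.npz'))
K=np.array([[im['fx'],0,im['cx']],[0,im['fy'],im['cy']],[0,0,1]],float)
def bowl(u,v,z=.02):
    p=cv2.undistortPoints(np.array([[[u,v]]],float),K,im['dist'].astype(float)).ravel()
    d=im['R'].T@np.array([p[0],p[1],1]);o=-im['R'].T@im['t'];X=o+d*(z-o[2])/d[2];e=X[:2]-B;c,n=np.cos(PH),np.sin(PH)
    return np.round(1e3*np.array([c*e[0]+n*e[1],-n*e[0]+c*e[1]]))
for a,b in((530,135),(517,170),(520,208),(597,127),(680,178)):print(a,b,bowl(295+(a-400)*.2625,225+b*.2459))
s=sensors.observe();t=np.deg2rad(12)
W=[(-14,18),(-28,26),(-40,36)]
rel([tip(x/1e3,y/1e3,.018,tilt=t) for x,y in W]+[pol(a,.058,.018,tilt=t) for a in(132,122,112,102,92,82)],s)
E
```

```text
530 135 [-55.  25.]
517 170 [-48.  -8.]
520 208 [-30. -38.]
597 127 [-18.  54.]
680 178 [52. 37.]
[[0.013, 0.008, -0.003], [-0.001, -0.0, 0.002]]
[[0.027, 0.016, -0.005], [-0.001, -0.0, 0.002]]
[[0.038, 0.026, -0.008], [-0.001, -0.0, 0.002]]
[[0.037, 0.033, -0.008], [-0.001, -0.0, 0.002]]
[[0.029, 0.039, -0.006], [-0.001, -0.0, 0.002]]
[[0.02, 0.044, -0.004], [-0.001, -0.0, 0.002]]
[[0.01, 0.046, -0.002], [-0.001, -0.0, 0.002]]
[[0.001, 0.047, 0.0], [-0.001, -0.0, 0.002]]
[[-0.009, 0.047, 0.002], [-0.001, -0.0, 0.002]]
```

Emit:
servo_tool --steps '[[0, [0.013, 0.008, -0.003], [0, 0, 0]], [0, [0.027, 0.016, -0.005], [0, 0, 0]], [0, [0.037, 0.024, -0.008], [0, 0, 0]], [0, [0.038, 0.032, -0.008], [0, 0, 0]], [0, [0.03, 0.041, -0.006], [0, 0, 0]], [0, [0.02, 0.046, -0.004], [0, 0, 0]], [0, [0.01, 0.048, -0.002], [0, 0, 0]], [0, [0.001, 0.048, 0], [0, 0, 0]]]'

```text
time: 12.1
eef_pos: [0.5103, 0.041, 0.2336]
eef_rot: [[-0.971, -0.122, 0.205], [-0.119, 0.993, 0.024], [-0.206, -0.001, -0.978]]
contact_force: [-1.2, 0.5, -0.8]
finger_gap: 0.016
grip_force: 30.0
```

```bash
python3 - <<'E'
from h import *
from rig import sensors,get_image
s=sensors.observe();where(s)
im2=get_image('scene');nuts(im2);b=cv2.resize(im2['color'][225:315,295:400,::-1],(600,550))
cv2.imwrite('pics/t7.png',b)
s=sensors.observe();where(s)
E
```

```text
t 12.1 tip bowl mm [-0.7 58.6 18. ] gap 0.016 F [-1.2  0.5 -0.8]
pale 166 x,y -52.0 1.0 ang 178 z 37.0
pale 38 x,y 36.0 54.0 ang 56 z 33.0
dark 92 x,y 54.0 29.0 ang 28 z 34.0
dark 39 x,y -35.0 -46.0 ang -127 z 33.0
t 12.15 tip bowl mm [ 0.1 58.4 18.1] gap 0.0159 F [-1.6 -0.5 -0.2]
```

View pics/t7.png

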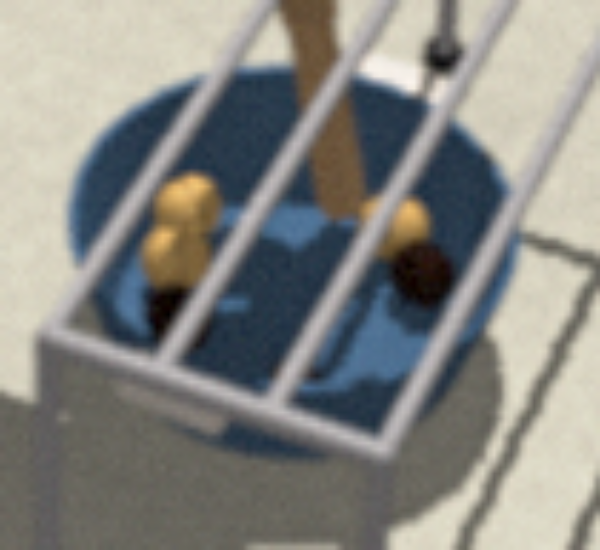

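The sweep worked: pale b is now on the far side at (400,225), next to dark A at (420,272). C and two pales are near, and B is far. I'll hold briefly, then pull the stick inward and lift it out clear of the bar.

```bash
python3 - <<'E'
from h import *
from rig import sensors
s=sensors.observe();t=np.deg2rad(12)
rel([tip(x/1e3,y/1e3,z,tilt=t) for x,y,z in [(0,58,.018),(-10,30,.019),(-24,14,.02),(-26,12,.05),(-40,8,.1),(-60,0,.15)]]+[([.44,-.05,.37],att())],s)
E
```

```text
[[0.0, -0.001, 0.0], [-0.001, -0.001, 0.002]]
[[0.01, -0.028, -0.003], [-0.001, -0.001, 0.002]]
[[0.024, -0.044, -0.007], [-0.001, -0.001, 0.002]]
[[0.02, -0.046, -0.037], [-0.001, -0.001, 0.002]]
[[0.024, -0.05, -0.089], [-0.001, -0.001, 0.002]]
[[0.033, -0.057, -0.142], [-0.001, -0.001, 0.002]]
[[0.051, -0.082, -0.15], [0.011, 0.208, 0.121]]
```

Emit:
servo_tool --steps '[[0, [0, 0, 0], [0, 0, 0]], [0, [0, 0, 0], [0, 0, 0]], [0, [0.01, -0.028, -0.003], [0, 0, 0]], [0, [0.023, -0.044, -0.007], [0, 0, 0]], [0, [0.02, -0.046, -0.037], [0, 0, 0]], [0, [0.024, -0.05, -0.089], [0, 0, 0]], [0, [0.033, -0.057, -0.142], [0, 0, 0]], [0, [0.051, -0.082, -0.15], [0.011, 0.208, 0.121]]]'

```text
time: 13.15
eef_pos: [0.4387, -0.0506, 0.3772]
eef_rot: [[-0.998, -0.026, 0.056], [-0.026, 1.0, 0.0], [-0.056, -0.001, -0.998]]
contact_force: [0.4, -0.6, -1.3]
finger_gap: 0.0162
grip_force: 30.0
```

```bash
python3 - <<'E'
from h import *
from rig import sensors,get_image
s=sensors.observe();where(s)
rel([([.44,-.14,.36],att()),([.4405,-.2848,.36],att())],s)
E
```

```text
t 13.15 tip bowl mm [-114.2  -27.3  157.1] gap 0.0162 F [ 0.4 -0.6 -1.3]
[[0.002, -0.089, 0.017], [-0.0, 0.056, 0.026]]
[[0.005, -0.234, 0.017], [-0.0, 0.056, 0.026]]
```

Emit:
servo_tool --steps '[[0, [0.005, -0.06, 0.01], [0, 0.056, 0.026]], [0, [0.005, -0.12, 0.01], [0, 0.056, 0.026]], [0, [0.005, -0.175, 0.01], [0, 0.056, 0.026]], [0, [0.005, -0.215, 0.01], [0, 0.056, 0.026]], [0, [0.005, -0.234, 0.01], [0, 0.056, 0.026]], [0, [0.005, -0.234, 0.01], [0, 0.056, 0.026]], [0, [0.005, -0.234, 0.01], [0, 0.056, 0.026]]]'

```text
time: 14.02
eef_pos: [0.4409, -0.2832, 0.3597]
eef_rot: [[-1.0, -0.002, -0.01], [-0.002, 1.0, 0.003], [0.009, 0.003, -1.0]]
contact_force: [1.4, 0.4, -1.1]
finger_gap: 0.0164
grip_force: 30.0
```

```bash
python3 - <<'E'
from h import *
from rig import sensors,get_image
s=sensors.observe();where(s)
im=get_image('top');a=nuts(im)
P=cloud(im);H=hsv(im);m=(H[...,0]>95)&(H[...,0]<125)&(H[...,1]>80)&(P[...,2]>.053)&(P[...,2]<.068)&(np.hypot(P[...,0]-B[0],P[...,1]-B[1])<.12)
print('rim',circ(P[m][:,:2]))
# stick tilt/tip in wrist view
w=get_image('wrist');s=sensors.observe();print(s['eef_pos'],np.round(s['eef_rot'],3).tolist())
Q=cloud(w,np.array(w['tool_from_camera']));m=(abs(Q[...,0])<.03)&(abs(Q[...,1])<.03)&(Q[...,2]>.09)&(Q[...,2]<.215)
q=Q[m];
for lo in np.arange(.09,.21,.03):
    k=(q[:,2]>lo)&(q[:,2]<lo+.03);print(round(lo,3),k.sum(),np.round(1e3*np.r_[q[k].min(0)[:2],q[k].max(0)[:2]],1) if k.any() else '')
rel([([.4405,-.2848,.34],att()),([.4405,-.2848,.233],att())],s)
E
```

```text
t 14.025 tip bowl mm [-149.4 -257.   139.3] gap 0.0164 F [ 1.4  0.4 -1.1]
pale 14 x,y 30.0 61.0 ang 64 z 35.0
pale 33 x,y 17.0 56.0 ang 73 z 33.0
pale 105 x,y -53.0 -6.0 ang -174 z 37.0
pale 100 x,y -61.0 24.0 ang 159 z 39.0
dark 72 x,y 52.0 35.0 ang 34 z 37.0
dark 90 x,y 28.0 -54.0 ang -63 z 40.0
dark 111 x,y -35.0 -38.0 ang -133 z 38.0
rim (array([ 0.56381256, -0.01169179]), np.float64(0.09519482648198832))
[ 0.4410326  -0.28304802  0.35977228] [[-1.0, -0.003, -0.009], [-0.003, 1.0, 0.002], [0.009, 0.003, -1.0]]
0.09 555 [-2.3 -8.7 11.7  9.2]
0.12 457 [ -4.7 -11.7  11.1  10.2]
0.15 343 [ -2.3 -11.7   9.1  10.3]
0.18 239 [ -2.5 -11.6   8.5  10.3]
[[0.0, -0.002, 0.02], [0.002, -0.009, 0.003]]
[[-0.001, -0.002, 0.127], [0.002, -0.009, 0.003]]
```

The nuts are mixed, the bowl hasn't moved, and the stick is straight in the grip over the caddy. Lowering it now.

Emit:
servo_tool --steps '[[0, [-0.001, -0.002, 0.02], [0, -0.009, 0.003]], [0, [-0.001, -0.002, 0.03], [0, -0.009, 0.003]], [0, [-0.001, -0.002, 0.06], [0, -0.009, 0.003]], [0, [-0.001, -0.002, 0.09], [0, -0.009, 0.003]], [0, [-0.001, -0.002, 0.11], [0, -0.009, 0.003]], [0, [-0.001, -0.002, 0.12], [0, -0.009, 0.003]], [0, [-0.001, -0.002, 0.125], [0, -0.009, 0.003]], [0, [-0.001, -0.002, 0.125], [0, -0.009, 0.003]]]'

```text
time: 15.12
eef_pos: [0.4408, -0.2861, 0.2351]
eef_rot: [[-1.0, 0.002, -0.0], [0.002, 1.0, 0.002], [0.0, 0.002, -1.0]]
contact_force: [-0.3, 0.2, 0.3]
finger_gap: 0.0158
grip_force: 30.0
```

Emit:
servo_tool --steps '[[0, [0, 0, 0.002], [0, 0, 0]], [0, [0, 0, 0.002], [0, 0, 0]], [1, [0, 0, 0.002], [0, 0, 0]], [1, [0, 0, 0.002], [0, 0, 0]], [1, [0, 0, 0.002], [0, 0, 0]], [1, [0, 0, 0.002], [0, 0, 0]], [1, [0, 0, 0.002], [0, 0, 0]], [1, [0, 0, 0.002], [0, 0, 0]]]'

```text
time: 16.12
eef_pos: [0.4406, -0.286, 0.2325]
eef_rot: [[-1.0, 0.002, -0.001], [0.002, 1.0, 0.002], [0.001, 0.002, -1.0]]
contact_force: [0.4, -0.2, 0.3]
finger_gap: 0.0707
grip_force: 0.0
```

Emit:
servo_tool --steps '[[1, [0, 0, 0], [0, 0, 0]], [1, [0, 0, 0], [0, 0, 0]], [1, [0, 0, -0.04], [0, 0, 0]], [1, [0, 0, -0.09], [0, 0, 0]], [1, [0, 0, -0.14], [0, 0, 0]], [1, [0, 0, -0.15], [0, 0, 0]], [1, [0, 0, -0.15], [0, 0, 0]], [1, [0, 0, -0.15], [0, 0, 0]]]'

```text
time: 17.12
eef_pos: [0.4402, -0.286, 0.3804]
eef_rot: [[-1.0, 0.002, -0.003], [0.002, 1.0, 0.004], [0.003, 0.004, -1.0]]
contact_force: [0.2, 0.2, 0.2]
finger_gap: 0.0928
grip_force: 0.0
```

```bash
python3 - <<'E'
from h import *
from rig import sensors,get_image
s=sensors.observe();print(s['time'],s['eef_pos'],s['finger_gap'])
im=get_image('wrist');P=cloud(im,np.array(im['tool_from_camera']))@s['eef_rot'].T+s['eef_pos']
for lo in(.12,.15,.18,.2):
    m=(P[...,2]>lo)&(P[...,2]<lo+.025)&(abs(P[...,0]-.44)<.05)&(abs(P[...,1]+.285)<.04)
    q=P[m];print(lo,m.sum(),np.round(np.median(q,0),4),np.round(q.min(0),3),np.round(q.max(0),3))
E
```

```text
17.125 [ 0.44024843 -0.28601593  0.38038371] 0.09279188747812793
0.12 104 [ 0.4328 -0.2869  0.1334] [ 0.432 -0.295  0.121] [ 0.435 -0.28   0.145]
0.15 140 [ 0.433  -0.2877  0.1634] [ 0.432 -0.296  0.15 ] [ 0.436 -0.28   0.175]
0.18 188 [ 0.4331 -0.2877  0.1931] [ 0.433 -0.296  0.18 ] [ 0.436 -0.28   0.205]
0.2 803 [ 0.4428 -0.2884  0.2108] [ 0.433 -0.296  0.2  ] [ 0.457 -0.281  0.213]
```

The stick stands upright in the caddy with its top at 0.211 m, the same height as at the start. Everything is still, so I'm handing in.

```bash
python3 -c "
from rig import hand_in
print(hand_in())"
```

```text
the job is handed in; nothing more can be done
None
```

I stirred the nuts until both colours lay on each side of the lug line, stood the stick back upright in its caddy, and handed the job in at about 17 s; the hand-in gave no verdict.

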